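# Take the carving's tongue off its ball mount

## Task

On the carver's bench a wooden tongue carrying a carved blank is coupled to a ball mount by a spring latch: pull the latch's upright grip sideways, away from the coupler, until the ball is free, and only then lift the tongue off the ball by that grip. Finish while still holding it, level and still, about 10 cm higher than it sat and above its mount; do not put it down or let go, and leave the other things on the bench where they are.

Things in the scene. Friction and masses are not known exactly. Their poses are not given: they have to be found in the camera images.
- mount: steel ball mount fixed to the bench: plate 260 x 90 x 12 mm (x -55 to +205 mm), a ball on a post, a low cheek each side of the post under the coupler, and at x = +140 mm a cradle under the tongue whose cheeks reach 68 mm above the bench. Origin on the bench under the ball; x along the tongue, y the side the latch pulls to, z up
- ball (a point): centre of the mount's 40 mm greased steel ball (its underside is a flat collar 34 mm across, 16 mm below the centre), 75 mm above the bench; axes as the mount's. The coupler must rise straight by about 30 mm before its socket is clear of the ball
- tongue: loose tongue, 0.2 to 0.45 kg: aluminium coupler head 54 x 54 mm (socket open below; from 8 mm under to 29 mm over the origin; nose to x = -53 mm), then a wooden stub 40 wide, 28 thick, to x = +180 mm, with a carved blank 76 x 76 mm on its end, top at +37 mm. Origin at the socket's centre, on the ball's centre when seated; axes then as the mount's. Centre of mass near x = +20 mm
- latch (a joint): how far the spring latch is drawn, m: 0 locked (fork under the ball), 0.028 at its stop; it slides to the tongue's +y. The ball passes only from about 0.021. Spring 2.4 N at 0, 8 N at the stop, plus drag of 40 N per m/s; it draws back if let go, and once off the ball it draws the tongue towards the held grip. The latch (0.1 kg) rides on the tongue: its grip lifts the tongue too
- latch_grip (a point): centre of the top of the latch's upright steel grip: a block 24 mm along the tongue (x), 18 mm across (y), 56 mm high, top 105 mm above the bench when seated. Locked, it stands 54 mm to +y of the socket's centre, 18 mm clear of the head. Pinch it firmly (80 N; at 35 N the tongue may swing) from above with the fingers closing along x, where nothing stands beside it; axes as the tongue's
- gouge_a: carving gouge lying flat, pale turned handle 115 mm long and 28 mm thick, steel blade 85 mm; origin under the ferrule between them; a bystander
- gouge_b: carving gouge lying flat, dark turned handle 115 mm long and 28 mm thick, steel blade 100 mm; origin under the ferrule between them; a bystander
- offcut: stepped pale wood offcut, 75 x 45 mm, 36 mm high; origin at the centre of its underside; a bystander
- mallet: turned wooden carver's mallet standing on its head, 88 mm across, 205 mm high; origin at the centre of its underside; a bystander
- glue: white bottle, 60 mm across, 170 mm high; origin at the centre of its underside; a bystander
- stone: grey sharpening stone, 150 x 50 x 25 mm; origin at the centre of its underside; a bystander
- pencil_cup: white cup, 76 mm across, 100 mm high; origin at the centre of its underside; a bystander
Not all that is in view belongs to the job. Leave any yellow look-alike of the tongue alone.

How it is judged:
On the way, in this order (a step that is already met when the one before it is completed fails the run):
1. the latch is drawn sideways by at least 18 mm while the tongue still sits on the ball (value of joint latch above 0.018 m and z of tongue in the frame of mount below 0.085 m), for 0.1 s.
2. the tongue is lifted clear of the ball, held in the fingers (z of tongue in the frame of mount above 0.115 m and contact force between the fingers and tongue above 1 N), for 0.2 s.
At the end, for the whole second after the job is handed in: the tongue is held in the fingers alone, its origin 70 to 185 mm higher than it sat on the ball (145 to 260 mm above the bench) and within 100 mm of the mount's axis sideways, tilted less than 15 degrees, off the ball mount and still (under 30 mm/s); every bystander within 30 mm of where it began (z of tongue in the frame of mount between 0.145 and 0.26 m and horizontal distance between tongue and mount below 0.1 m and angle between tongue's own z axis and vertical below 0.26 rad and contact force between the fingers and tongue above 2 N and contact force between tongue and mount below 0.1 N and linear speed of tongue below 0.03 m/s and distance of each of gouge_a, gouge_b, offcut, mallet, glue, stone, pencil_cup from where it was at the start of the episode below 0.03 m); the arm keeps its last pose, push and grip.
It fails at once if a bystander is knocked more than 40 mm away or the mallet, bottle or cup is tipped over (distance of any of gouge_a, gouge_b, offcut, mallet, glue, stone, pencil_cup from where it was at the start of the episode above 0.04 m or angle between any of mallet, glue, pencil_cup's own z axis and vertical above 0.7 rad).
It also fails if it takes over 32 s, if anything falls off the work surface, if the arm or the gripper's body presses on something with over 40 N, if the wrist force passes 120 N, or if a joint passes its speed limit or range.

## Robot

A 6-joint arm with a two-finger parallel gripper is mounted at the origin on the work surface. World frame = base frame: x ahead of the robot, y to its left, z up, the work surface at z = 0. Lengths are in m, angles in rad, forces in N, time in s.
With the tool pointing down it reaches from about 0.225 to 0.875 m from the base axis. Payload 3.4 kg.
Tool frame: the origin (TCP) lies on the centre line of the jaws, within the pads' length; the fingertips stand 11 mm ahead of it and the grasp point (between the pads) lies 8 mm behind it; z points along the fingers, y is the line along which they close (so a half turn about z gives the same grasp; the last joint's range is limited). The gripper opens to 85 mm and grips with 20 to 120 N. Pads are 22 mm wide; open, the fingers measure 114 mm over their backs; the gripper's body (76 mm by 85 mm) begins 54 mm behind the grasp point. The pads swing forward as they close: fully open they stand 13 mm farther back than shut.
Start: joints at [-1.327, 0.276, 1.505, -0, 1.361, -0.121], TCP at [0.205, -0.537, 0.242] pointing down, gripper open.
Joint ranges: [-2.89, 2.89], [-0.75, 2.08], [0.22, 2.7], [-1.18, 4.32], [0.11, 2.71], [-2.7, 2.7]. Speed limits (rad/s): [2.57, 2.57, 3.14, 3.14, 3.14, 3.14].

## Interface

Orientations are given as a unit quaternion [w, x, y, z].
In Python, from rig import manip, eyes, job gives the robot as it stands.
- The arm moves only by the tool drive_tool, never from a script. Its argument "rows" is a list of rows, each a list of 3 entries, a list of its own where there are three numbers: the turn, a rotation vector about the world's x, y, z in rad, then the shift along the world's x, y, z in cm, then the finger opening in cm, from 0 to 8.54. A call has 1 to 8 rows; each row shifts and turns the commanded pose from where the row before left it; what a row does not reach is not made up. A row lasts 1/8 s, in which the tool goes at most 62.5 mm and 10.7 degrees, less where a joint would pass 70% of its speed; a pose out of reach is approached as far as the arm can. A call is refused whole if a number of a shift passes 6.25 or a number of a turn 0.188, either way. A call with a gripper value outside its range is refused whole. The fingers move at their own pace and stop on an object; "force" is the grip in N (left out, the last holds). Time passes only in rows, so rows that do not move let the fingers close. It gives the time, the measured TCP pose, the force, the opening and the grip force at its end, in the units of the state.
- manip.get_state(): the state, without advancing time (a new reading comes with each control period).
- eyes.get_image(name): name is "side" or "top"; returns the picture (420x560x3 uint8, red, green, blue); there is no depth.
- eyes.get_calibration(name): a dict with "camera_matrix" (3x3 intrinsics, pixels), "view" (4x4, takes a point from world to camera coordinates). Camera axes: x right, y up, looking along -z (the intrinsics and any distortion apply to the point x, -y, -z); pixel columns grow to the right and rows downward; lengths in m; the calibration is good to about 2 mm. A picture is of the moment at which its call begins. get_calibration takes no time and is no camera call.
- job.sign_off(): hands the job in; it is judged then, once.
The state is a dict: "clock": time; "qpos": joint angles; "qd": joint speeds; "effort": joint torques, N m; "position": TCP position; "ee_rot": TCP orientation; "contact_force": force on the tool from outside, world axes, zero at the start; "moment": the same for the moment, N m; "width": finger opening in m; "gripper_force": force on a finger pad.
Only numpy, scipy, OpenCV 4.12 (cv2) and the standard library are available. Lean on these libraries where they do the work, as an engineer would, in place of code of your own. Each camera call takes 0.05 s, during which the arm holds its last target. There are 200 camera calls.

## Working session

There is one attempt and no reset: what is moved stays moved. The work goes in short steps, Python scripts to look and compute and a tool call to move; the robot and the scene stay as the last step left them, time stands still between calls to the robot, and variables do not carry over. Pictures are saved under pics/ and viewed, at most 10 in all, crops included, and the job is handed in when it is done.

Besides the shell and the picture viewer there is one more tool, called after ">>>" as a command line: name --argument value ..., lists and objects as JSON in quotes. drive_tool: Moves the arm, as the interface text tells. Its arguments: {"type":"object","properties":{"rows":{"type":"array"},"force":{"type":"number"}},"required":["rows"]}

```bash
mkdir -p pics; python3 - <<'E'
from rig import manip, eyes, job
import cv2
for n in("side","top"):
    im=eyes.get_image(n); cv2.imwrite(f"pics/{n}0.png",im[:,:,::-1])
    c=eyes.get_calibration(n); print(n,c)
s=manip.get_state(); print(s)
E
```

```text
side {'camera_matrix': array([[446.79789389,   0.        , 277.07831983],
       [  0.        , 446.79789389, 214.35719681],
       [  0.        ,   0.        ,   1.        ]]), 'view': array([[-0.84272101, -0.53827337, -0.00911484,  0.41725501],
       [ 0.29188843, -0.47107605,  0.83239924, -0.20791162],
       [-0.45235213,  0.69881981,  0.55410145, -1.35292415],
       [ 0.        ,  0.        ,  0.        ,  1.        ]])}
top {'camera_matrix': array([[521.09797024,   0.        , 279.86122249],
       [  0.        , 521.09797024, 206.83074164],
       [  0.        ,   0.        ,   1.        ]]), 'view': array([[ 0.00772891, -0.99995515,  0.00547307,  0.00614309],
       [ 0.98151597,  0.00863281,  0.19118547, -0.50799049],
       [-0.19122414,  0.00389425,  0.98153867, -1.61737012],
       [ 0.        ,  0.        ,  0.        ,  1.        ]])}
{'clock': 0.1, 'qpos': array([-1.32702590e+00,  2.76527146e-01,  1.50600845e+00,  3.94843459e-05,
        1.36071759e+00, -1.20999066e-01]), 'qd': array([-0.000148  , -0.00126641, -0.00381764,  0.00114204,  0.0004475 ,
       -0.00015099]), 'effort': array([ 4.91747323e-04, -4.17698658e+01, -2.46404135e+01, -1.87820169e-04,
        5.74293867e-03,  1.15566684e-05]), 'position': array([ 0.20501893, -0.53671733,  0.24152807]), 'ee_rot': array([-8.29884781e-04,  9.83414366e-01,  1.81371152e-01, -3.16659894e-05]), 'contact_force': array([0.34988168, 0.43532974, 0.39906573]), 'moment': array([-0.00016977,  0.02120314,  0.00365779]), 'gripper_force': 0.0, 'width': 0.08524622590622308}
```

View pics/side0.png

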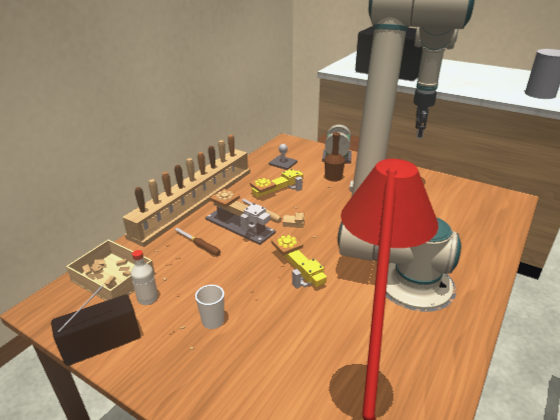

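View pics/top0.png

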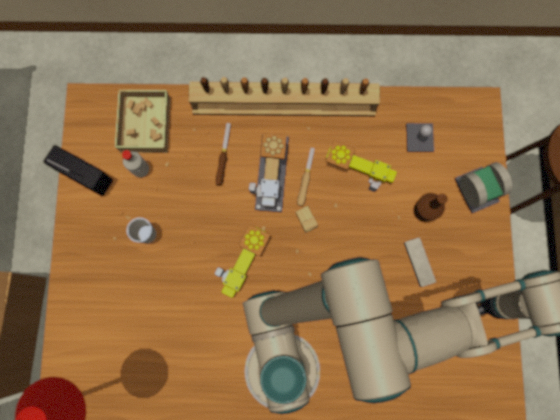

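Candidates:
- The wooden tongue with an aluminium head on a plate: top (268,180), side (242,215).
- A yellow look-alike: top (240,262), side (300,262).
- A second yellow look-alike: top (362,165), side (277,183).
- A bare ball mount: top (422,133), side (283,155).

I choose the wooden one; its latch grip seems to be near top (252,187). I'll check this in a close crop.

```bash
python3 - <<'E'
import cv2,numpy as np
a=cv2.imread("pics/top0.png")[125:225,215:315]
b=cv2.imread("pics/side0.png")[180:250,195:295]
a=cv2.resize(a,None,fx=5.8,fy=5.8,interpolation=3)[:580]
cv2.imwrite("pics/ct.png",a)
cv2.imwrite("pics/cs.png",cv2.resize(b,None,fx=8,fy=8,interpolation=3))
E
```

```text
(no output)
```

View pics/ct.png

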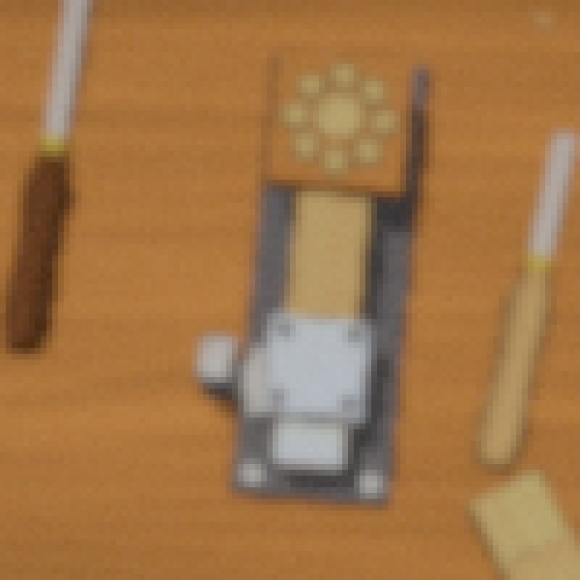

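View pics/cs.png

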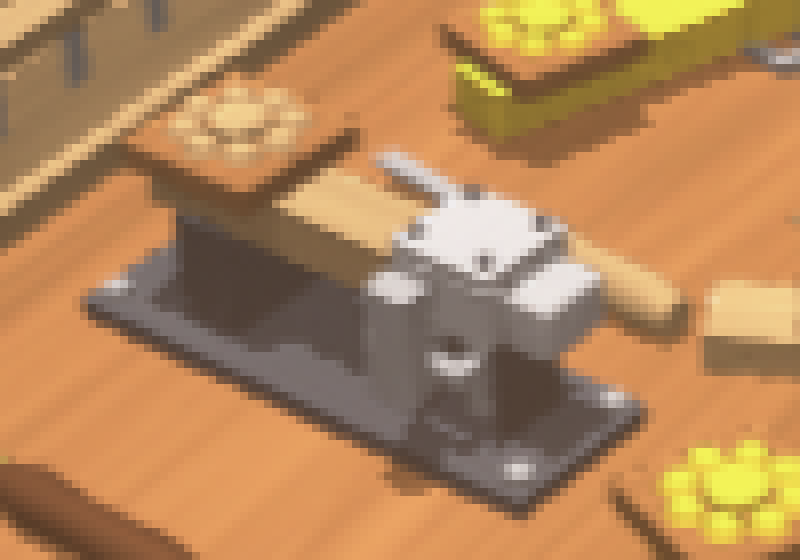

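The crops show the wooden tongue on its plate, with no yellow on it. In the top view the grip top is at (252,186), the head centre at (270,188) and the blank centre at (273,145). In the side view the grip top is at (244,216) and the head centre at (255,209). The head in between separates the nose end from the stub.

```bash
cat > h.py <<'E'
from rig import manip, eyes, job
import numpy as np, cv2
def ray(n,uv,z):
    c=eyes.get_calibration(n);K=c["camera_matrix"];V=c["view"]
    d=np.linalg.solve(K,[*uv,1.]);d=V[:3,:3].T@(d*[1,-1,-1]);o=-V[:3,:3].T@V[:3,3]
    return o+d*(z-o[2])/d[2]
def proj(n,p):
    c=eyes.get_calibration(n);q=(c["view"]@[*p,1])[:3]*[1,-1,-1];q=c["camera_matrix"]@q;return q[:2]/q[2]
E
python3 - <<'E'
from h import *
T=lambda x,y:(215+x/5.8-.4,125+y/5.8-.4)
S=lambda x,y:(195+x/8-.4,180+y/8-.4)
for l,n,uv,z in [("grip","top",T(216,355),.105),("grip","side",S(395,289),.105),("head","top",T(319,365),.104),("head","side",S(483,234),.104),
 ("blank","top",T(338,118),.112),("blank","side",S(238,130),.112),
 ("bolt1","top",T(251,473),.012),("bolt2","top",T(370,483),.012),("bolt1","side",S(518,468),.012),("bolt2","side",S(612,397),.012),("bolt3","side",S(118,287),.012),
 ("gougeA end","top",T(495,450),.014),("gougeB end","top",T(25,340),.014)]:
    print(l,n,ray(n,uv,z).round(4))
E
```

```text
grip top [0.5629 0.0983 0.105 ]
grip side [0.5597 0.1006 0.105 ]
head top [0.5581 0.043  0.104 ]
head side [0.5536 0.0458 0.104 ]
blank top [0.6939 0.0341 0.112 ]
blank side [0.6861 0.0435 0.112 ]
bolt1 top [0.5168 0.0821 0.012 ]
bolt2 top [0.5116 0.015  0.012 ]
bolt1 side [0.5196 0.0743 0.012 ]
bolt2 side [0.514  0.0094 0.012 ]
bolt3 side [0.7553 0.0566 0.012 ]
gougeA end top [ 0.5308 -0.0554  0.014 ]
gougeB end top [0.5922 0.2115 0.014 ]
```

>>> drive_tool --rows '[[[0,0,0.08],[2.5,4.5,0.4],8.5],[[0,0,0.08],[2.5,4.5,0.4],8.5],[[0,0,0.08],[2.5,4.5,0.4],8.5],[[0,0,0.08],[2.5,4.5,0],8.5],[[0,0,0.08],[2.5,4.5,0],8.5],[[0,0,0.08],[2.5,4.5,0],8.5],[[0,0,0.08],[2.5,4.5,0],8.5],[[0,0,0.08],[2.5,4.5,0],8.5]]' --force 80

```text
clock: 1.1
position: [0.4055, -0.1756, 0.2541]
ee_rot: [-0.0, 0.876, 0.483, 0.0]
contact_force: [0.7, -0.7, -0.4]
width: 0.085
gripper_force: 0.0
```

>>> drive_tool --rows '[[[0,0,0.08],[2.5,4.5,0],8.5],[[0,0,0.08],[2.5,4.5,0],8.5],[[0,0,0.08],[2.5,4.5,-1],8.5],[[0,0,0.08],[2.5,4.5,-1],8.5],[[0,0,0.08],[2.5,4.5,-2],8.5],[[0,0,0.08],[2.5,4.5,-2],8.5],[[0,0,0],[0,0,0],8.5],[[0,0,0],[0,0,0],8.5]]'

```text
clock: 2.1
position: [0.5546, 0.0925, 0.194]
ee_rot: [-0.0, 0.737, 0.676, -0.001]
contact_force: [-1.0, 0.1, 0.2]
width: 0.0853
gripper_force: 0.0
```

```bash
python3 - <<'E'
from h import *
from scipy.spatial.transform import Rotation as R
s=manip.get_state();p=s["position"];q=s["ee_rot"]
M=R.from_quat(q,scalar_first=True).as_matrix();print(s["clock"],p.round(4),M.round(4),s["contact_force"].round(2),s["width"])
for n in("side","top"):
    im=eyes.get_image(n)[:,:,::-1]; g=proj(n,[.561,.099,.13]).astype(int);print(n,g)
    u,v=g-[50,40]; cv2.imwrite(f"pics/{n}1.png",cv2.resize(im[v:v+75,u:u+100],None,fx=8,fy=8,interpolation=3));print(u,v)
E
```

```text
2.1 [0.5546 0.0925 0.194 ] [[ 8.560e-02  9.963e-01 -1.400e-03]
 [ 9.963e-01 -8.560e-02 -9.000e-04]
 [-1.000e-03 -1.300e-03 -1.000e+00]] [-0.98  0.11  0.19] 0.08528000168087399
side [243 209]
193 169
top [251 184]
201 144
```

View pics/side1.png

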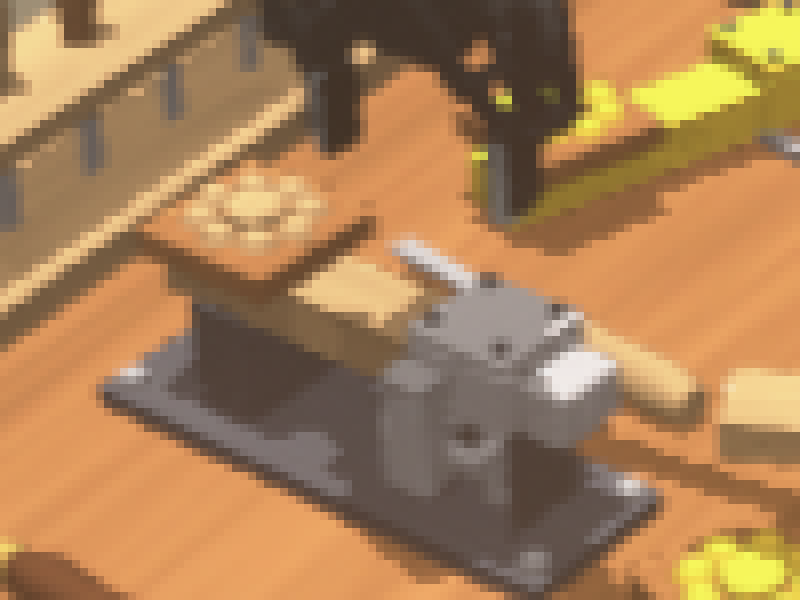

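The side crop shows the open fingers straddling a line above the grip, with the tips at about (335,148) and (507,222) and closing along the tongue. The grip top is at (412,372). I'll descend, then check.

>>> drive_tool --rows '[[[0,0,0],[0.65,0.7,-2],8.5],[[0,0,0],[0,0,-3],8.5],[[0,0,0],[0,0,-3],8.5],[[0,0,0],[0,0,-2.5],8.5],[[0,0,0],[0,0,-1.4],8.5],[[0,0,0],[0,0,0],8.5],[[0,0,0],[0,0,0],8.5]]'

```text
clock: 3.08
position: [0.5625, 0.0995, 0.0765]
ee_rot: [0.001, 0.737, 0.676, 0.001]
contact_force: [0.4, -0.6, -0.0]
width: 0.0849
gripper_force: 0.0
```

```bash
python3 - <<'E'
from h import *
s=manip.get_state();print(s["clock"],s["position"].round(4),s["contact_force"].round(2))
A=[]
for n in("side","top"):
    im=eyes.get_image(n)[:,:,::-1]; u,v=proj(n,[.561,.099,.10]).astype(int)-[25,30]
    A.append(cv2.resize(im[v:v+60,u:u+50],None,fx=8,fy=8,interpolation=3))
cv2.imwrite("pics/b2.png",np.hstack(A))
E
```

```text
3.075 [0.5625 0.0995 0.0765] [ 0.35 -0.61 -0.02]
```

View pics/b2.png

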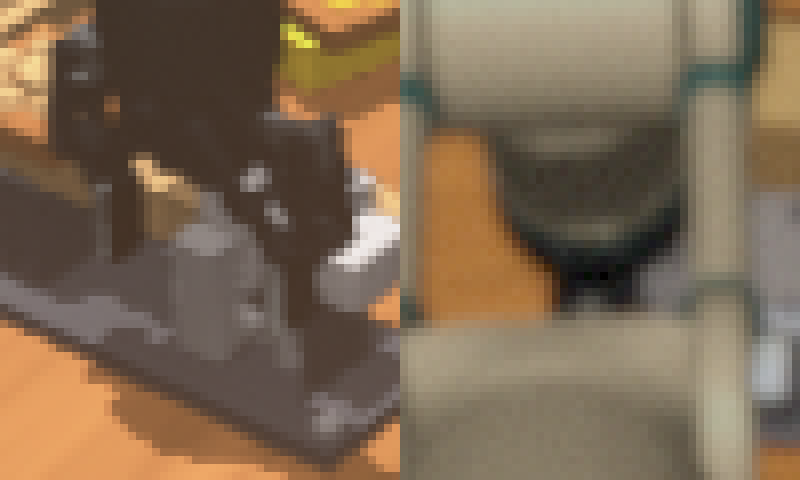

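In the side half the fingers straddle the grip: tips at (115,262) and (295,375), grip at (210,290). The arm hides it in the top half. I'll close at 80 N.

>>> drive_tool --rows '[[[0,0,0],[0,0,0],5],[[0,0,0],[0,0,0],3.4],[[0,0,0],[0,0,0],1.5],[[0,0,0],[0,0,0],1.5],[[0,0,0],[0,0,0],1.5],[[0,0,0],[0,0,0],1.5]]' --force 80

```text
clock: 3.92
position: [0.5619, 0.0999, 0.0756]
ee_rot: [0.0, 0.737, 0.676, 0.0]
contact_force: [0.5, 0.7, 2.9]
width: 0.0229
gripper_force: 78.1
```

>>> drive_tool --rows '[[[0,0,0],[0.02,0.3,0],1.5],[[0,0,0],[0.03,0.3,0],1.5],[[0,0,0],[0.02,0.3,0],1.5],[[0,0,0],[0.03,0.3,0],1.5],[[0,0,0],[0.02,0.3,0],1.5],[[0,0,0],[0.03,0.3,0],1.5],[[0,0,0],[0.02,0.3,0],1.5],[[0,0,0],[0.03,0.3,0],1.5]]'

```text
clock: 4.92
position: [0.5636, 0.1228, 0.0753]
ee_rot: [0.001, 0.737, 0.676, -0.001]
contact_force: [0.7, -8.0, 1.9]
width: 0.023
gripper_force: 78.1
```

>>> drive_tool --rows '[[[0,0,0],[0.01,0.15,0],1.5],[[0,0,0],[0,0,0],1.5],[[0,0,0],[0,0,0],1.5]]'

```text
clock: 5.3
position: [0.5637, 0.1243, 0.0752]
ee_rot: [0.001, 0.737, 0.676, -0.001]
contact_force: [0.3, -7.0, 2.4]
width: 0.0231
gripper_force: 78.1
```

>>> drive_tool --rows '[[[0,0,0],[0,0,0.4],1.5],[[0,0,0],[0,0,0.4],1.5],[[0,0,0],[0,0,0.5],1.5],[[0,0,0],[0,0,0.5],1.5]]'

```text
clock: 5.8
position: [0.562, 0.1245, 0.0915]
ee_rot: [-0.001, 0.737, 0.676, -0.002]
contact_force: [0.5, -5.2, -4.8]
width: 0.0232
gripper_force: 79.1
```

>>> drive_tool --rows '[[[0,0,0],[0,0,0.5],1.5],[[0,0,0],[0,0,0.6],1.5],[[0,0,0],[0,0,0.7],1.5],[[0,0,0],[0,0,0.8],1.5],[[0,0,0],[0,0,1],1.5],[[0,0,0],[0,0,1],1.5],[[0,0,0],[0,0,1],1.5],[[0,0,0],[0,0,1],1.5]]'

```text
clock: 6.8
position: [0.5637, 0.1253, 0.1601]
ee_rot: [0.0, 0.737, 0.676, 0.0]
contact_force: [-0.4, -0.5, -4.5]
width: 0.0232
gripper_force: 79.1
```

>>> drive_tool --rows '[[[0,0,0],[0,0,0.8],1.5],[[0,0,0],[0,0,0.7],1.5],[[0,0,0],[0,0,0.4],1.5],[[0,0,0],[0,0,0.2],1.5],[[0,0,0],[0,0,0],1.5],[[0,0,0],[0,0,0],1.5],[[0,0,0],[0,0,0],1.5],[[0,0,0],[0,0,0],1.5]]'

```text
clock: 7.8
position: [0.5637, 0.1253, 0.1802]
ee_rot: [-0.0, 0.737, 0.676, -0.0]
contact_force: [-0.4, 0.8, -4.5]
width: 0.0228
gripper_force: 79.1
```

```bash
python3 - <<'E'
from h import *
im=eyes.get_image("side")[:,:,::-1]
cv2.imwrite("pics/s3.png",cv2.resize(im[120:270,150:350],None,fx=4,fy=4,interpolation=3))
s=manip.get_state();print(s["clock"],s["position"].round(4),s["qd"].round(3),s["contact_force"].round(2),s["moment"].round(2))
E
```

```text
7.85 [0.5637 0.1253 0.1802] [-0.001  0.002  0.     0.    -0.001  0.   ] [-0.38  0.32 -5.36] [0.3  0.06 0.02]
```

View pics/s3.png

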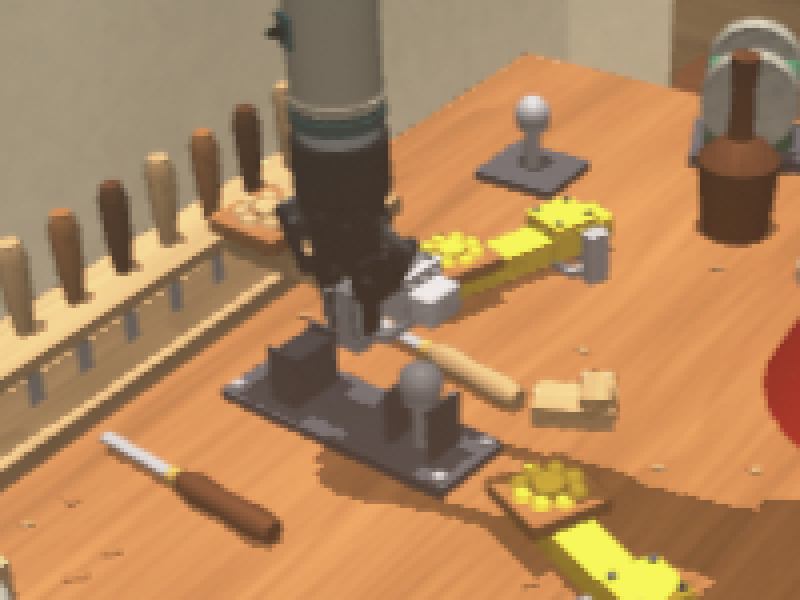

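The picture shows the tongue held level about 10 cm above the bare mount, whose ball is now exposed at (420,385). The bystanders in view look undisturbed. I'm handing it in.

```bash
python3 -c "
from rig import job
print(job.sign_off())"
```

```text
the job is handed in; nothing more can be done
None
```

I drew the latch about 24 mm, lifted the tongue off the ball by its grip, and handed the job in at about 7.9 s. The tongue was held level and still about 10.5 cm above its seat, over the mount, and no verdict was shown.

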